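# Lock the whetstone stop to the bench strut

### The arm

A 7-joint arm with a two-finger parallel gripper is mounted at the origin on the work surface. World frame = base frame: x ahead of the robot, y to its left, z up, the work surface at z = 0. Lengths are in m, angles in rad, forces in N, time in s.
With the tool pointing down it reaches from about 0.425 to 0.925 m from the base axis. Payload 6.8 kg.
Tool frame: the origin (TCP) lies midway between the tips of the shut fingers; the grasp point (between the pads) lies robot.hold_point_z behind it (robot.hold_point_z is the distance from the TCP to the grasp point, in m); z points along the fingers, y is the line along which they close (so a half turn about z gives the same grasp; the last joint's range is limited). The gripper opens to 88 mm and grips with 3 to 60 N. Pads are 20 mm wide; open, the fingers measure 115 mm over their backs; the gripper's body (75 mm by 178 mm) begins 61 mm behind the grasp point.
Start: joints at [-1.389, 0.477, 0.022, 1.555, -0.011, 1.109, -0.083], TCP at [0.193, 0.647, 0.223] pointing down, gripper open.
Joint ranges: [-2.96, 2.96], [-0.34, 2.1], [-1.41, 1.46], [0.24, 2.44], [-1.37, 4.51], [0.17, 1.92], [-2.96, 2.96]. Speed limits (rad/s): [2.39, 2.39, 3.14, 3.14, 3.14, 3.14, 3.14].

### API

Orientations are given as a 3x3 rotation matrix whose columns are the frame's x, y, z axes.
In Python, from bench import robot gives the robot as it stands. The module is installed in compiled form; this text tells all that it offers.
- The arm moves only by the tool play_rows, never from a script. Its arguments are lists of equal length, an entry for each row: "hand": the gripper's target within -1 to 1 (fully open at 1, half-way at 0, shut at -1); "slide": the shift along the tool's x, y, z in units of 25 cm (1.0 is 25 cm), a list of three; "rotation": the turn, a rotation vector about the tool's x, y, z in units of pi/2 rad (1.0 is pi/2 rad), a list of three. In form: {"hand": [hand, ...], "slide": [[x, y, z], ...], "rotation": [[ax, ay, az], ...]}. A call has 1 to 20 rows; each row is the pose to reach, as a shift and turn from the pose commanded when the call began, along the tool's axes at that moment; what a row does not reach only later rows make up. A row lasts 1/8 s, in which the tool goes at most 62.5 mm and 10.7 degrees, less where a joint would pass 70% of its speed; a pose out of reach is approached as far as the arm can. A call with a number of a shift or a turn outside -1 to 1 is refused whole. A call with a gripper value outside its range is refused whole. The fingers move at their own pace and stop on an object; the grip force is fixed at half the most. Time passes only in rows, so rows that repeat a pose let the fingers close. It gives the time, the measured TCP pose, the force, the opening and the grip force at its end, in the units of the state.
- robot.observe(): the state, without advancing time (a new reading comes with each control period).
- robot.get_image(name): name is "side" or "top" or "wrist"; returns a dict with "color" (400x640x3 uint8, red, green, blue), "range_z" (400x640 float32, m along the optical axis (not along the pixel's ray), 0 where there is no reading), "intrinsics" (3x3 intrinsics, pixels), "distortion" ([k1, k2, p1, p2, k3] as OpenCV has them; the pictures are not rectified), "R" (3x3) and "t" (3): a world point X has camera coordinates R X + t. Camera axes: x right, y down, z forward; pixel columns grow to the right and rows downward; lengths in m; the calibration is good to about 2 mm. A picture is of the moment at which its call begins.
- robot.sign_off(): hands the job in; it is judged then, once.
The state is a dict: "time_s": time; "q": joint angles; "dq": joint speeds; "tau": joint torques, N m; "tcp_pos": TCP position; "ee_rot": TCP orientation; "contact_force": force on the tool from outside, world axes, zero at the start; "torque": the same for the moment, N m; "grip_width": finger opening in m; "gripper_force": force on a finger pad.
Only numpy, scipy, OpenCV 4.12 (cv2) and the standard library are available. Lean on these libraries where they do the work, as an engineer would, in place of code of your own. Each camera call takes 0.05 s, during which the arm holds its last target. There are 200 camera calls.

### The job

On the sharpening bench, slide the steel stop along the slotted strut until its rubber face is up against the end of the whetstone. Then take the T-handled channel bolt out of its wooden block, drop its head through the stop's slot and into the strut, press it right down against its spring and give it a quarter turn so the head catches under the strut's lips. Let go: the bolt must be left standing upright and caught with its bar square across the strut, the stop still up against the stone, and the other things on the bench left where they are.

Things in the scene. Friction and masses are not known exactly. Their poses are not given: they have to be found in the camera images.
- strut: Fixed galvanised slotted strut, slot up, 465 long, 41 wide, 41 mm high, along its x. Origin: on the bench under its centre line, 145 mm from its end nearest the robot; +x runs to the stone. Slot 22 mm wide; lips beside it turned down 7 mm (lower edges at z = 34 mm); inside 36 mm wide, 31 mm deep below the lips. On top a rest board (x = 78 to 274 mm) and a steel heel (x = 276 to 284, to z = 74 mm).
- stop (a joint): Travel (m) of the sliding steel stop along the strut's +x: 0 farthest from the stone, about 0.090 touching it, 0.096 the end. It wraps the strut's edges so only slides; 2 N moves it and it stays put. Foot 105 x 50 x 5 mm, top 46 mm above the bench; at its stone end an upright plate, 50 wide, 8 mm thick, reaches 76 mm above the bench. Push it on the plate's robot-side face.
- stop_slot (a point): Centre of the slot through the stop's foot, on the foot's top (46 mm above the bench); moves with the stop, axes as the strut's. The slot is 42 mm long along the strut, 24 mm wide, right above the strut's slot. From here towards the stone: upright plate's robot-side face 62 mm, rubber face 70 mm.
- stop_face (a point): Centre of the stop's rubber face, the side that must touch the stone; 61 mm above the bench; axes as the strut's.
- stone: Grey whetstone, 205 x 70 x 25 mm, 0.75 kg, loose on the rest board (underside 53 mm above the bench), far end against the heel. Origin: centre of its underside; x along its length, parallel to the strut, its end nearest the stop at x = -102.5 mm.
- bolt: Loose steel channel bolt, 76 mm tall, 0.24 kg, upright in its wooden block. Origin: centre of the head's underside; z up, x along the head. Head 33 x 18 x 10 mm, rounded ends, 3 mm bevel round its lowest 4 mm; it enters the strut lengthwise and can turn either way inside. Shank 10 mm thick. Black T-bar handle 64 long, 14 wide, 26 mm high (z = 50 to 76), parallel to the head, on a 13 mm neck.
- washer: The bolt's square plate washer, 50 x 50 x 5 mm, riding on its shank and turning with it. Origin: centre of its underside. A spring holds it 18 mm above the head's underside and lets it rise 9 mm to a hard stop (3.6 N to start, 14.4 N fully pressed). Resting on the stop's foot, the head clears the lips when pressed more than 4 mm; full press is 5 mm more. Let go unturned, the spring lifts the bolt.
- bolt_bar (a point): Middle of the bolt's bar handle, on the bolt's axis, 63 mm above the head's underside; axes as the bolt's.
- bolt_head (a point): Centre of the top face of the bolt's head, 10 mm above its underside; axes as the bolt's.
- holder: Fixed dark wooden block, 130 x 80 x 40 mm, left or right of the strut. The bolt stands in a 42 x 26 mm pocket, 30 mm deep, in the middle of its top, with its washer resting on the top and its bar along the block's long side (x). Origin: centre of its underside.
- dresser: Bystander: loose white dressing stone, 90 x 60 x 28 mm, on the bench on the other side of the strut from the block. Origin: centre of its underside.
- mallet: Bystander: loose wooden mallet, about 220 mm long, lying far left. Origin: on the bench under the handle.
- knife: Bystander: loose kitchen knife in a pale wooden sheath, about 330 mm long, lying far right. Origin: on the bench, near the black ferrule.
Mind the look-alikes: they are no part of the job. Leave any turquoise look-alike of the stone alone. There is more than one size of the bolt; the one meant has the size given above.

How it is judged:
On the way, in this order (a step that is already met when the one before it is completed fails the run):
1. the stop's rubber face is up against the stone (gap under 3 mm) (x of stop_face in the frame of stone above -0.1055 m), for 0.2 s.
2. the bolt's head is down through the stop's slot and in the strut's slot (z of bolt_head in the frame of strut below 0.04 m and horizontal distance between bolt_head and stop_slot below 0.012 m), for 0.1 s.
At the end, for the whole second after the job is handed in: Stop face within 3 mm of the stone; bolt head in the strut through the stop's slot, its top 29 to 35.2 mm above the bench and within 12 mm of the slot's centre; bolt upright within 0.1 rad, bar square across the strut within 0.3 rad (either way); bolt and stone at rest (x of stop_face in the frame of stone above -0.1055 m and z of bolt_head in the frame of strut between 0.029 and 0.0352 m and horizontal distance between bolt_head and stop_slot below 0.012 m and angle between the x axis of bolt and the y axis of strut, either way round below 0.3 rad and angle between bolt's own z axis and vertical below 0.1 rad and linear speed of each of bolt, stone below 0.02 m/s); the robot touches nothing.
It fails at once if a bystander (dressing stone, mallet, knife) is shifted more than 25 mm (distance of any of dresser, mallet, knife from where it was at the start of the episode above 0.025 m).
It fails at once if the stone is shifted more than 15 mm (distance of stone from where it was at the start of the episode above 0.015 m).
It also fails if it takes over 59 s, if anything falls off the work surface, if the arm or the gripper's body presses on something with over 40 N, if the wrist force passes 120 N, or if a joint passes its speed limit or range.

## Working session

There is one attempt and no reset: what is moved stays moved. The work goes in short steps, Python scripts to look and compute and a tool call to move; the robot and the scene stay as the last step left them, time stands still between calls to the robot, and variables do not carry over. Pictures are saved under pics/ and viewed, at most 10 in all, crops included, and the job is handed in when it is done.

Besides the shell and the picture viewer there is one more tool, called in YAML: its name, and indented under it one key for each argument. play_rows: Moves the arm, as the interface text tells. Shifts and turns lie within -1 to 1; 1 stands for 25 cm of shift or pi/2 rad of turn. Its arguments: {"type":"object","properties":{"hand":{"type":"array","items":{"type":"number"}},"slide":{"type":"array","items":{"type":"array","items":{"type":"number","minimum":-1,"maximum":1}}},"rotation":{"type":"array","items":{"type":"array","items":{"type":"number","minimum":-1,"maximum":1}}}},"required":["hand","slide","rotation"]}

```bash
mkdir -p pics; cat > h.py <<'E'
import numpy as np, cv2
from bench import robot
def grab(n):
    im=robot.get_image(n); return im
def save(im,f,crop=None,s=1):
    c=im["color"][:,:,::-1]
    if crop: c=c[crop[1]:crop[3],crop[0]:crop[2]]
    cv2.imwrite("pics/"+f,cv2.resize(c,None,fx=s,fy=s,interpolation=cv2.INTER_CUBIC))
def rays(im,px):
    p=cv2.undistortPoints(np.array(px,float).reshape(-1,1,2),im["intrinsics"],im["distortion"]).reshape(-1,2)
    d=np.c_[p,np.ones(len(p))]
    R=np.array(im["R"]);t=np.array(im["t"])
    return -R.T@t, d@R
def plane(im,px,z):
    c,d=rays(im,px); return c+d*((z-c[2])/d[:,2])[:,None]
def cloud(im):
    h,w=im["range_z"].shape
    u,v=np.meshgrid(np.arange(w),np.arange(h))
    c,d=rays(im,np.c_[u.ravel(),v.ravel()])
    P=c+d*im["range_z"].reshape(-1,1)
    P[im["range_z"].ravel()==0]=np.nan
    return P.reshape(h,w,3)
E
python3 - <<'E'
from h import *
o=robot.observe();print(o, robot.hold_point_z)
for n in("top","side"):
    im=grab(n);save(im,n+"0.png",s=1.25);np.savez("/tmp/"+n+"0.npz",**im);print(n,-np.array(im["R"]).T@im["t"])
E
```

```text
{'time_s': 0.0, 'q': array([-1.38911215,  0.47779251,  0.0223532 ,  1.55641664, -0.01147805,
        1.10930423, -0.08311843]), 'dq': array([-0.00163645, -0.00115782,  0.00089543, -0.00101762,  0.00051603,
        0.00029735,  0.00044055]), 'tau': array([-3.62723476e-04, -5.82858038e+01,  1.53499961e+00, -2.72600698e+01,
       -5.42234920e-02,  1.70761772e-02,  1.46769880e-04]), 'tcp_pos': array([0.19273784, 0.6462827 , 0.22170179]), 'ee_rot': array([[-9.58305986e-01,  2.85743783e-01, -3.58310154e-04],
       [ 2.85743963e-01,  9.58304390e-01, -1.75617098e-03],
       [-1.58444744e-04, -1.78533412e-03, -9.99998394e-01]]), 'contact_force': array([0.17491088, 0.98127209, 0.54313424]), 'torque': array([ 0.04767386, -0.03727842, -0.00719773]), 'gripper_force': 0.0, 'grip_width': 0.08799566009996618} 0.0187
top [ 0.45018184 -0.03337351  1.10608827]
side [-0.01754751 -0.85849513  0.63653561]
```

View pics/top0.png

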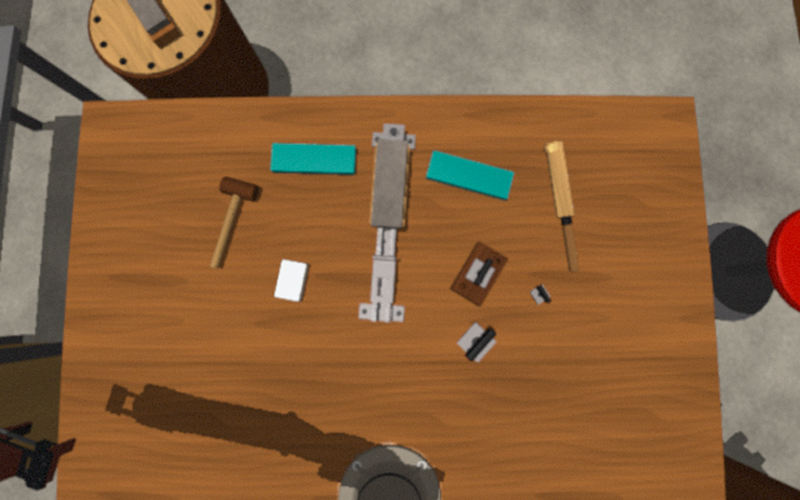

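View pics/side0.png

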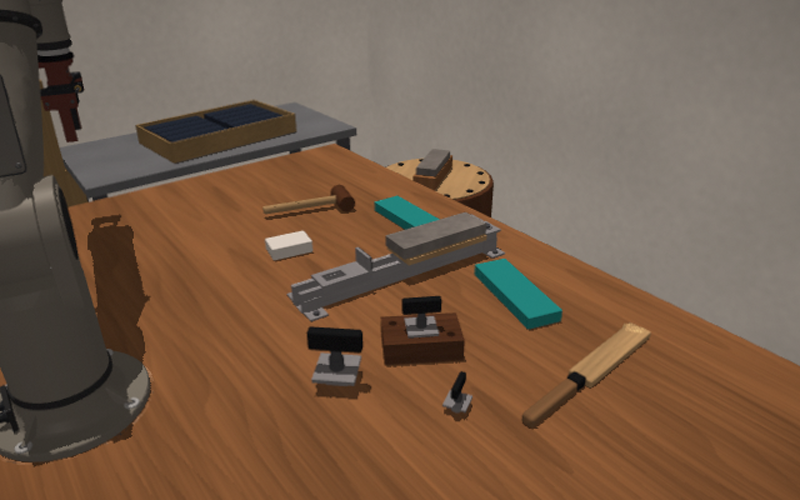

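The top view shows the strut running vertically near x≈385 px, with the stop's foot at (383,285) and the stone at (391,180). Bolt candidates are (481,273) in the brown block, a large one at (478,342) and a small one at (541,294). The one in the block fits the description. I'll measure next and confirm it in a crop.

```bash
python3 - <<'E'
from h import *
im=dict(np.load("/tmp/top0.npz"));C=cloud(im);c=im["color"]
save(im,"crop1.png",(280,180,450,300),4.5)
hsv=cv2.cvtColor(c,cv2.COLOR_RGB2HSV)
Z=C[:,:,2]
def rect(m,z,name,roi):
    k=np.zeros(m.shape,np.uint8);x0,y0,x1,y1=roi;k[y0:y1,x0:x1]=m[y0:y1,x0:x1]
    cs,_=cv2.findContours(k,0,1);cn=max(cs,key=cv2.contourArea)
    P=plane(im,cn.reshape(-1,2),z)[:,:2]
    r=cv2.minAreaRect((P*1000).astype(np.float32));b=cv2.boxPoints(r)
    print(name,"px",cn.reshape(-1,2).mean(0).round(),"c",np.round(r[0],1),"size",np.round(r[1],1),"ang",round(r[2],1),"zmed",np.nanmedian(Z[k>0]).round(4));return b
bar=(hsv[:,:,2]<60)
rect(bar,.098,"bar block",(360,195,405,240))
rect(bar,.07,"bar big",(365,250,405,290))
rect(bar,.05,"bar small",(420,220,445,245))
print(rect((Z>.030)&(Z<.05),.04,"block",(355,190,410,245)))
print("stone",rect((Z>.068)&(Z<.09),.078,"stone",(285,100,340,190)))
print("strut",rect((Z>.030)&(Z<.060),.041,"strut",(285,95,340,260)))
print("plate",rect((Z>.060)&(Z<.09),.076,"plate",(285,186,340,260)))
print("foot",rect((Z>.0435)&(Z<.050),.046,"foot",(285,186,340,260)))
# strut column centerlines
for v in range(180,260,4):
    r=[u for u in range(285,340) if Z[v,u]>.03]
    if r: 
        e=plane(im,[(r[0]-.5,v),(r[-1]+.5,v)],np.nanmedian(Z[v,r])); print(v,r[0],r[-1],(e*1000).round(0)[:,:2].ravel(),(np.nanmedian(Z[v,r])*1000).round(1))
E
```

```text
bar block px [386. 217.] c [ 510.8 -212.2] size [13.6 63.9] ang 57.5 zmed 0.098
bar big px [384. 275.] c [ 353.7 -206.7] size [23.5 81.3] ang 46.7 zmed 0.0982
bar small px [434. 235.] c [ 460.2 -357.7] size [40.9 13.6] ang 29.3 zmed 0.0513
block px [383. 219.] c [ 509.1 -214.1] size [ 80.9 131. ] ang 58.0 zmed 0.0407
[[ 432.16718 -213.71909]
 [ 543.2563  -283.0575 ]
 [ 586.11835 -214.38687]
 [ 475.02924 -145.04846]]
stone px [311. 146.] c [721.5  -8.2] size [ 70.  214.1] ang 85.7 zmed 0.0781
stone [[612.16656  -35.121212]
 [825.6539   -50.988285]
 [830.84076   18.800617]
 [617.35345   34.66769 ]]
strut px [306. 234.] c [473.6  10.2] size [ 50.4 140. ] ang 85.7 zmed 0.0459
strut [[401.91913   -9.626691]
 [541.5679   -20.205296]
 [545.3784    30.098656]
 [405.72968   40.67726 ]]
plate px [307. 206.] c [545.   4.] size [48.6  8.8] ang 85.7 zmed 0.0751
plate [[538.8149   -19.879944]
 [547.6197   -20.543446]
 [551.2685    27.876892]
 [542.4637    28.540394]]
foot px [307. 225.] c [493.5   8.7] size [49.9 97.1] ang 85.8 zmed 0.046
foot [[443.21664  -12.670469]
 [540.0751   -19.777597]
 [543.72595   29.97761 ]
 [446.8675    37.08474 ]]
180 297 323 [619.  35. 619. -42.] 77.6
184 303 316 [613.  20. 613. -21.] 42.4
188 303 316 [601.  20. 601. -21.] 41.3
192 302 315 [590.  23. 589. -18.] 41.7
196 302 315 [578.  23. 578. -18.] 40.7
200 302 315 [566.  23. 566. -18.] 40.0
204 299 315 [554.  31. 554. -18.] 41.5
208 299 316 [542.  31. 541. -21.] 52.3
212 299 316 [531.  31. 530. -21.] 46.2
216 299 315 [519.  31. 519. -18.] 46.3
220 298 315 [508.  34. 507. -18.] 46.2
224 298 315 [496.  34. 496. -18.] 45.8
228 298 314 [485.  34. 484. -15.] 45.9
232 298 314 [473.  34. 473. -15.] 46.3
236 297 314 [462.  37. 461. -15.] 46.3
240 297 314 [450.  37. 450. -15.] 45.4
244 298 312 [439.  34. 439.  -9.] 40.6
248 298 311 [428.  35. 427.  -6.] 40.0
252 298 311 [416.  34. 416.  -6.] 41.5
256 300 311 [405.  29. 404.  -6.] 40.0
```

View pics/crop1.png

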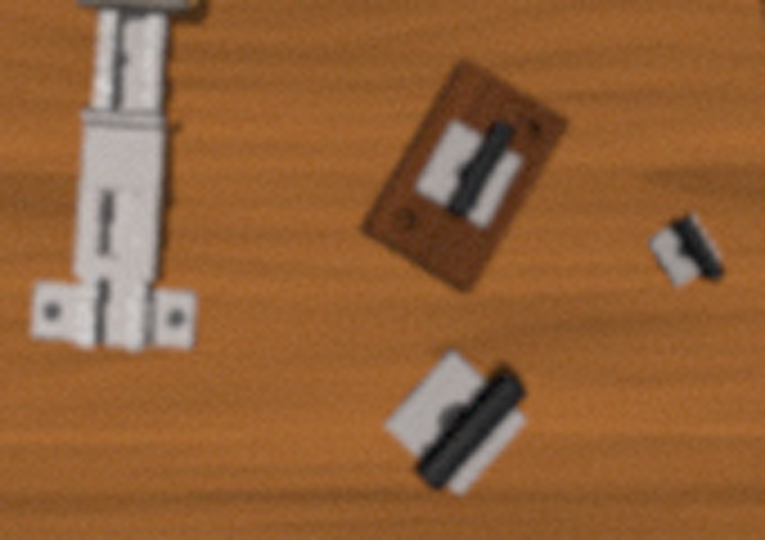

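The crop confirms it. The bolt in the block at (480,170) in the crop has a 64×13.6 mm bar and matches. The other two measure 81 mm and 41 mm, so they are decoys. Next I'll move above the stop with the fingers shut.

play_rows:
  hand: [-1,-1,-1,-1,-1,-1]
  slide:
    - [-0.16,-0.17,0]
    - [-0.33,-0.35,0]
    - [-0.5,-0.53,0]
    - [-0.657,-0.695,0]
    - [-0.657,-0.695,0]
    - [-0.657,-0.695,0]
  rotation:
    - [0,0,-0.05]
    - [0,0,-0.1]
    - [0,0,-0.137]
    - [0,0,-0.137]
    - [0,0,-0.137]
    - [0,0,-0.137]

```text
time_s: 0.85
tcp_pos: [0.3002, 0.434, 0.2227]
ee_rot: [[-0.997, 0.074, -0.0], [0.074, 0.997, 0.001], [0.0, 0.001, -1.0]]
contact_force: [0.1, 0.0, -0.4]
grip_width: 0.031
gripper_force: 0.0
```

play_rows:
  hand: [-1,-1,-1,-1,-1,-1]
  slide:
    - [-0.12,-0.2,0]
    - [-0.25,-0.4,0]
    - [-0.37,-0.6,0]
    - [-0.494,-0.818,0]
    - [-0.494,-0.818,0]
    - [-0.494,-0.818,0]
  rotation:
    - [0,0,0]
    - [0,0,0]
    - [0,0,0]
    - [0,0,0]
    - [0,0,0]
    - [0,0,0]

```text
time_s: 1.6
tcp_pos: [0.4082, 0.2222, 0.2226]
ee_rot: [[-0.997, 0.072, -0.0], [0.072, 0.997, 0.001], [0.0, 0.001, -1.0]]
contact_force: [-0.1, 0.9, 0.5]
grip_width: 0.0004
gripper_force: 0.0
```

play_rows:
  hand: [-1,-1,-1,-1,-1,-1,-1,-1]
  slide:
    - [-0.12,-0.2,0]
    - [-0.25,-0.4,0]
    - [-0.37,-0.6,0]
    - [-0.494,-0.818,0]
    - [-0.494,-0.818,0]
    - [-0.494,-0.818,0]
    - [-0.494,-0.818,0]
    - [-0.494,-0.818,0]
  rotation:
    - [0,0,0]
    - [0,0,0]
    - [0,0,0]
    - [0,0,0]
    - [0,0,0]
    - [0,0,0]
    - [0,0,0]
    - [0,0,0]

```text
time_s: 2.6
tcp_pos: [0.5162, 0.009, 0.2226]
ee_rot: [[-0.997, 0.072, -0.0], [0.072, 0.997, 0.0], [0.0, 0.0, -1.0]]
contact_force: [-0.7, 0.1, -0.5]
grip_width: 0.0005
gripper_force: 0.0
```

play_rows:
  hand: [-1,-1,-1,-1,-1]
  slide:
    - [0,-0.01,0.2]
    - [0,-0.01,0.4]
    - [0,-0.01,0.55]
    - [0,-0.01,0.65]
    - [0,-0.01,0.65]
  rotation:
    - [0,0,0]
    - [0,0,0]
    - [0,0,0]
    - [0,0,0]
    - [0,0,0]

```text
time_s: 3.22
tcp_pos: [0.5148, 0.0053, 0.0588]
ee_rot: [[-0.997, 0.073, -0.004], [0.073, 0.997, -0.0], [0.004, -0.001, -1.0]]
contact_force: [0.3, -0.4, -0.2]
grip_width: 0.0005
gripper_force: 0.0
```

play_rows:
  hand: [-1,-1,-1,-1,-1,-1,-1,-1,-1,-1,-1,-1,-1]
  slide:
    - [-0.03,0,0]
    - [-0.06,0,0]
    - [-0.09,0,0]
    - [-0.11,0,0]
    - [-0.13,0,0]
    - [-0.15,0,0]
    - [-0.17,0,0]
    - [-0.19,0,0]
    - [-0.21,0,0]
    - [-0.23,0,0]
    - [-0.25,0,0]
    - [-0.26,0,0]
    - [-0.26,0,0]
  rotation:
    - [0,0,0]
    - [0,0,0]
    - [0,0,0]
    - [0,0,0]
    - [0,0,0]
    - [0,0,0]
    - [0,0,0]
    - [0,0,0]
    - [0,0,0]
    - [0,0,0]
    - [0,0,0]
    - [0,0,0]
    - [0,0,0]

```text
time_s: 4.85
tcp_pos: [0.5817, -0.0003, 0.0602]
ee_rot: [[-0.997, 0.075, 0.001], [0.075, 0.997, -0.0], [-0.001, -0.0, -1.0]]
contact_force: [-0.2, -0.1, 0.5]
grip_width: 0.0007
gripper_force: 0.0
```

```bash
cat > gap.py <<'E'
from h import *
u=np.array([.9972,-.0752])
im=grab("top");C=cloud(im);Z=C[:,:,2]
for n in("top","wrist"):
    pass
P=C[(abs(Z-.076)<.006)&(C[:,:,1]<.04)&(C[:,:,1]>-.05)&(C[:,:,0]>.45)&(C[:,:,0]<.75)]
a=np.array([.479,.009]);s=(P[:,:2]-a)@u
h,e=np.histogram(s*1000,bins=np.arange(40,200,2));print([(int(x),int(k)) for x,k in zip(e,h) if 1][:60])
import sys
save(im,sys.argv[1],(270,80,370,230),4)
print(robot.observe()["contact_force"])
E
python3 gap.py g1.png
```

```text
[(40, 0), (42, 0), (44, 0), (46, 0), (48, 0), (50, 0), (52, 0), (54, 0), (56, 0), (58, 0), (60, 0), (62, 0), (64, 0), (66, 0), (68, 0), (70, 0), (72, 0), (74, 0), (76, 0), (78, 0), (80, 0), (82, 0), (84, 0), (86, 0), (88, 0), (90, 0), (92, 0), (94, 0), (96, 0), (98, 0), (100, 0), (102, 0), (104, 0), (106, 0), (108, 0), (110, 0), (112, 0), (114, 0), (116, 0), (118, 0), (120, 0), (122, 0), (124, 0), (126, 0), (128, 0), (130, 0), (132, 0), (134, 0), (136, 0), (138, 0), (140, 0), (142, 0), (144, 0), (146, 0), (148, 0), (150, 0), (152, 0), (154, 0), (156, 0), (158, 0)]
[0.47335304 0.08341557 0.41577529]
```

play_rows:
  hand: [-1,-1,-1,-1,-1]
  slide:
    - [-0.01,0,0]
    - [-0.02,0,0]
    - [-0.03,0,0]
    - [-0.04,0,0]
    - [-0.04,0,0]
  rotation:
    - [0,0,0]
    - [0,0,0]
    - [0,0,0]
    - [0,0,0]
    - [0,0,0]

```text
time_s: 5.52
tcp_pos: [0.5915, -0.0011, 0.0601]
ee_rot: [[-0.997, 0.075, 0.001], [0.075, 0.997, -0.0], [-0.001, -0.0, -1.0]]
contact_force: [-0.4, -0.2, 0.2]
grip_width: 0.0006
gripper_force: 0.2
```

play_rows:
  hand: [-1,-1]
  slide:
    - [-0.008,0,0]
    - [-0.008,0,0]
  rotation:
    - [0,0,0]
    - [0,0,0]

```text
time_s: 5.78
tcp_pos: [0.5932, -0.0011, 0.0601]
ee_rot: [[-0.997, 0.075, 0.0], [0.075, 0.997, -0.0], [-0.0, -0.0, -1.0]]
contact_force: [-0.5, -0.2, -0.3]
grip_width: 0.0004
gripper_force: 0.6
```

play_rows:
  hand: [-1,-1]
  slide:
    - [-0.008,0,0]
    - [-0.008,0,0]
  rotation:
    - [0,0,0]
    - [0,0,0]

```text
time_s: 6.02
tcp_pos: [0.5951, -0.0013, 0.0601]
ee_rot: [[-0.997, 0.075, 0.0], [0.075, 0.997, -0.0], [-0.0, -0.0, -1.0]]
contact_force: [-2.0, -0.9, 0.6]
grip_width: 0.0005
gripper_force: 0.7
```

```bash
python3 - <<'E'
from h import *
save(grab("side"),"s1.png",(270,140,430,270),4)
E
```

```text
(no output)
```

View pics/s1.png

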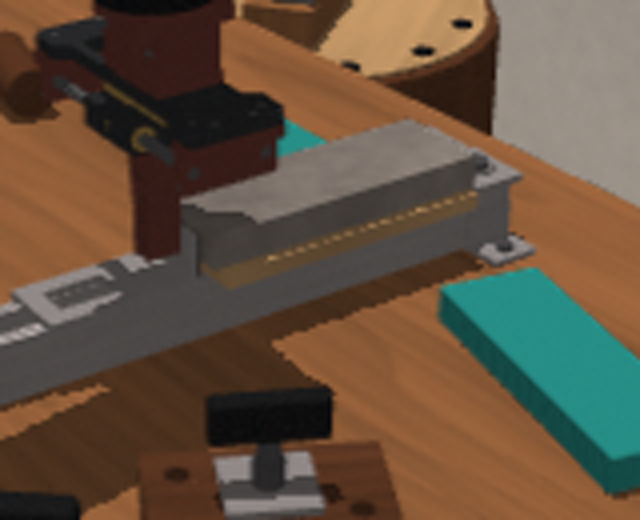

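The finger is on the plate, which is at (190,235) in the crop and almost at the stone's end. I'll push on gently until the force jumps.

play_rows:
  hand: [-1,-1]
  slide:
    - [-0.008,0,0]
    - [-0.008,0,0]
  rotation:
    - [0,0,0]
    - [0,0,0]

```text
time_s: 6.32
tcp_pos: [0.5972, -0.0014, 0.0601]
ee_rot: [[-0.997, 0.075, 0.0], [0.075, 0.997, -0.0], [-0.0, -0.0, -1.0]]
contact_force: [-0.5, -0.2, -1.1]
grip_width: 0.0003
gripper_force: 0.7
```

play_rows:
  hand: [-1,-1]
  slide:
    - [-0.006,0,0]
    - [-0.006,0,0]
  rotation:
    - [0,0,0]
    - [0,0,0]

```text
time_s: 6.58
tcp_pos: [0.5981, -0.0015, 0.0601]
ee_rot: [[-0.997, 0.075, -0.001], [0.075, 0.997, 0.0], [0.001, 0.0, -1.0]]
contact_force: [-3.6, 0.1, 1.2]
grip_width: 0.0002
gripper_force: 1.8
```

play_rows:
  hand: [-1,-1]
  slide:
    - [-0.006,0,0]
    - [-0.006,0,0]
  rotation:
    - [0,0,0]
    - [0,0,0]

```text
time_s: 6.82
tcp_pos: [0.5985, -0.0015, 0.06]
ee_rot: [[-0.997, 0.075, -0.003], [0.075, 0.997, 0.0], [0.003, 0.0, -1.0]]
contact_force: [-7.6, -1.6, 4.5]
grip_width: 0.0005
gripper_force: 3.5
```

play_rows:
  hand: [-1,-1]
  slide:
    - [-0.006,0,0]
    - [-0.006,0,0]
  rotation:
    - [0,0,0]
    - [0,0,0]

```text
time_s: 7.08
tcp_pos: [0.5985, -0.0015, 0.0597]
ee_rot: [[-0.997, 0.075, -0.006], [0.075, 0.997, 0.001], [0.006, 0.0, -1.0]]
contact_force: [-10.7, -0.3, 8.5]
grip_width: 0.0005
gripper_force: 5.5
```

Firm contact: the arm stalled at x=0.5985 with about 11 N. I'll back off, rise and go above the bolt.

play_rows:
  hand: [-1,-1,-1,-1,-1,0,1,1,1,1,1,1,1]
  slide:
    - [0.04,0,0]
    - [0.08,0,0]
    - [0.08,0,-0.2]
    - [0.08,0,-0.4]
    - [0.08,0,-0.56]
    - [0.1,-0.2,-0.56]
    - [0.17,-0.4,-0.56]
    - [0.22,-0.6,-0.56]
    - [0.284,-0.8,-0.56]
    - [0.284,-0.868,-0.56]
    - [0.284,-0.868,-0.56]
    - [0.284,-0.868,-0.56]
    - [0.284,-0.868,-0.56]
  rotation:
    - [0,0,0]
    - [0,0,0]
    - [0,0,0]
    - [0,0,0]
    - [0,0,0]
    - [0,0,0.1]
    - [0,0,0.2]
    - [0,0,0.313]
    - [0,0,0.313]
    - [0,0,0.313]
    - [0,0,0.313]
    - [0,0,0.313]
    - [0,0,0.313]

```text
time_s: 8.7
tcp_pos: [0.5153, -0.211, 0.2]
ee_rot: [[-0.845, 0.534, -0.0], [0.534, 0.845, 0.001], [0.0, 0.0, -1.0]]
contact_force: [0.0, -0.3, 0.2]
grip_width: 0.0769
gripper_force: 0.0
```

```bash
python3 - <<'E'
from h import *
w=grab("wrist");save(w,"w1.png");
im=grab("top");C=cloud(im);Z=C[:,:,2]
np.savez("/tmp/top1.npz",**im);np.savez("/tmp/w1.npz",**w)
u=np.array([.9972,-.0752]);a=np.array([.479,.009])
D=(C[:,:,:2]-a);s=(D@u)*1000;l=(D@np.array([.0752,.9972]))*1000
m=(abs(l)<20)&(s>-60)&(s<180)
for lo in range(-40,180,4):
    k=m&(s>=lo)&(s<lo+4); 
    if k.sum(): print(lo,int(k.sum()),np.nanpercentile(Z[k],[10,50,90]).round(3),end=' | ')
W=cloud(w);k=(abs(W[:,:,2]-.098)<.006)&(w["color"].max(2)<70)
cs,_=cv2.findContours(k.astype(np.uint8),0,1);
for cn in cs:
    if cv2.contourArea(cn)>300:
        P=plane(w,cn.reshape(-1,2),.098)[:,:2];print("\nbar",cv2.minAreaRect((P*1000).astype(np.float32)),cn.reshape(-1,2).mean(0))
E
```

```text
-40 18 [0.002 0.04  0.042] | -36 21 [0.001 0.004 0.041] | -32 19 [0.001 0.004 0.043] | -28 19 [0.002 0.039 0.043] | -24 19 [0.    0.003 0.041] | -20 21 [0.    0.003 0.043] | -16 18 [0.    0.016 0.041] | -12 18 [0.    0.006 0.041] | -8 21 [0.    0.034 0.043] | -4 16 [0.001 0.039 0.043] | 0 22 [0.001 0.005 0.043] | 4 20 [0.    0.038 0.042] | 8 14 [0.002 0.004 0.042] | 12 23 [0.001 0.004 0.042] | 16 19 [0.002 0.006 0.043] | 20 17 [-0.     0.005  0.042] | 24 22 [0.001 0.004 0.04 ] | 28 19 [0.    0.004 0.041] | 32 25 [0.002 0.045 0.048] | 36 19 [0.045 0.046 0.049] | 40 20 [0.043 0.045 0.047] | 44 18 [0.045 0.046 0.048] | 48 12 [0.002 0.042 0.048] | 52 20 [0.    0.005 0.047] | 56 17 [0.002 0.041 0.046] | 60 17 [0.001 0.005 0.047] | 64 22 [0.001 0.003 0.046] | 68 16 [0.003 0.039 0.047] | 72 17 [0.001 0.003 0.047] | 76 22 [0.    0.023 0.046] | 80 15 [0.001 0.04  0.047] | 84 20 [0.001 0.022 0.047] | 88 30 [0.001 0.043 0.047] | 92 19 [0.043 0.045 0.047] | 96 19 [0.044 0.047 0.048] | 100 20 [0.044 0.045 0.049] | 104 19 [0.044 0.046 0.048] | 108 17 [0.045 0.046 0.05 ] | 112 16 [0.045 0.046 0.048] | 116 21 [0.044 0.046 0.048] | 120 17 [0.044 0.046 0.048] | 124 19 [0.044 0.046 0.048] | 128 42 [0.046 0.063 0.077] | 132 20 [0.074 0.075 0.078] | 136 19 [0.073 0.076 0.079] | 140 20 [0.075 0.078 0.08 ] | 144 19 [0.075 0.077 0.08 ] | 148 20 [0.075 0.078 0.08 ] | 152 20 [0.076 0.078 0.081] | 156 19 [0.076 0.078 0.081] | 160 20 [0.077 0.079 0.081] | 164 18 [0.076 0.078 0.08 ] | 168 19 [0.077 0.078 0.08 ] | 172 19 [0.077 0.078 0.08 ] | 176 18 [0.076 0.078 0.08 ] | 
bar ((522.38623046875, -217.97079467773438), (12.721369743347168, 35.594200134277344), 57.12286376953125) [317.00970874 205.08737864]

bar ((363.9469909667969, -208.92323303222656), (18.326448440551758, 57.745323181152344), 47.2375602722168) [219.37628866  37.20103093]
```

View pics/w1.png

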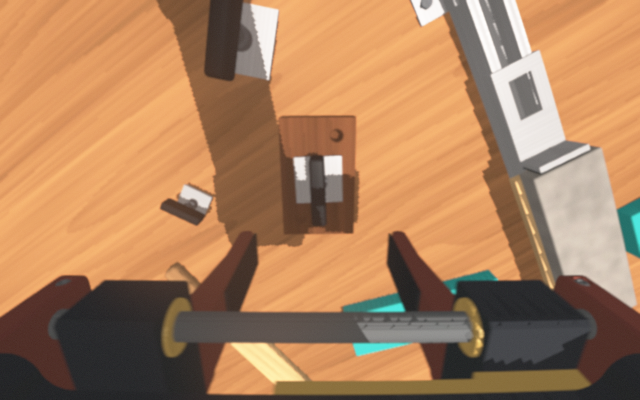

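The wrist view shows the target bolt at (318,190), with its bar along the fingers' gap direction, and the stop slot at (525,93). I'll refine both from this view.

```bash
python3 - <<'E'
from h import *
for f in("w1","top1"):
    w=dict(np.load(f"/tmp/{f}.npz"));W=cloud(w);Z=W[:,:,2]
    def rc(k,z,name,amin,lim):
        for cn in cv2.findContours(k.astype(np.uint8),0,1)[0]:
            if cv2.contourArea(cn)>amin:
                P=plane(w,cn.reshape(-1,2),z)[:,:2];r=cv2.minAreaRect((P*1000).astype(np.float32));print(f,name,np.round(r[0],1),np.round(r[1],1),round(r[2],1),cn.reshape(-1,2).mean(0).round())
    near=lambda x,y,r:np.hypot(W[:,:,0]-x,W[:,:,1]-y)<r
    rc((Z>.085)&(Z<.11)&near(.511,-.212,.06),.098,"bar",60,0)
    rc((Z>.035)&(Z<.05)&near(.511,-.212,.11),.041,"block",300,0)
    foot=((Z>.043)&(Z<.050)&near(.56,.004,.075))
    rc(foot,.046,"foot",200,0)
    # slot: hole inside foot
    k=foot.astype(np.uint8);fl=cv2.morphologyEx(k,cv2.MORPH_CLOSE,np.ones((25,25)))
    h=cv2.morphologyEx((fl>0)&(k==0)&(Z<.043),cv2.MORPH_OPEN,np.ones((2,2))) if 0 else ((fl>0)&(k==0)&near(.547,.004,.03))
    rc(h,.046,"slot",20,0)
E
```

```text
w1 bar [ 511.4 -210.9] [13.8 64. ] 59.9 [318. 191.]
w1 block [ 512.  -212.2] [ 79.7 129.3] 58.2 [318. 174.]
w1 foot [567.1   6.5] [ 52.7 107.4] 86.7 [529. 110.]
w1 slot [548.8   7.8] [24.2 40.8] 83.7 [525.  93.]
top1 block [ 486.7 -200.3] [77.2 77. ] 59.5 [379. 226.]
top1 foot [560.2   3.6] [49.7 97.4] 85.5 [308. 202.]
top1 slot [549.5   7.9] [31.9 48.4] 81.6 [307. 206.]
```

play_rows:
  hand: [1,1,1,1,1,1,-1,-1,-1,-1,-1,-1]
  slide:
    - [0.012,-0.01,0.15]
    - [0.012,-0.01,0.3]
    - [0.012,-0.01,0.42]
    - [0.012,-0.01,0.5]
    - [0.012,-0.01,0.53]
    - [0.012,-0.01,0.53]
    - [0.012,-0.01,0.53]
    - [0.012,-0.01,0.53]
    - [0.012,-0.01,0.53]
    - [0.012,-0.01,0.53]
    - [0.012,-0.01,0.53]
    - [0.012,-0.01,0.53]
  rotation:
    - [0,0,0]
    - [0,0,0]
    - [0,0,0]
    - [0,0,0]
    - [0,0,0]
    - [0,0,0]
    - [0,0,0]
    - [0,0,0]
    - [0,0,0]
    - [0,0,0]
    - [0,0,0]
    - [0,0,0]

```text
time_s: 10.3
tcp_pos: [0.5107, -0.2133, 0.0676]
ee_rot: [[-0.844, 0.536, -0.0], [0.536, 0.844, -0.0], [-0.0, -0.0, -1.0]]
contact_force: [-0.4, -0.5, 0.5]
grip_width: 0.031
gripper_force: 0.0
```

play_rows:
  hand: [-1,-1,-1,-1,-1,-1,-1,-1,-1]
  slide:
    - [0,0,0]
    - [0,0,0]
    - [0,0,0]
    - [0,0,-0.03]
    - [0,0,-0.1]
    - [0,0,-0.25]
    - [0,0,-0.4]
    - [0,0,-0.48]
    - [0,0,-0.48]
  rotation:
    - [0,0,0]
    - [0,0,0]
    - [0,0,0]
    - [0,0,0]
    - [0,0,0]
    - [0,0,0]
    - [0,0,0]
    - [0,0,0]
    - [0,0,0]

```text
time_s: 11.42
tcp_pos: [0.5117, -0.2138, 0.19]
ee_rot: [[-0.844, 0.537, 0.004], [0.537, 0.844, -0.001], [-0.004, 0.002, -1.0]]
contact_force: [-0.2, 0.7, -3.1]
grip_width: 0.014
gripper_force: 30.0
```

play_rows:
  hand: [-1,-1,-1,-1,-1,-1,-1]
  slide:
    - [0.05,0.15,0]
    - [0.1,0.3,0]
    - [0.15,0.45,0]
    - [0.208,0.597,0]
    - [0.208,0.597,0]
    - [0.208,0.597,0]
    - [0.208,0.597,0]
  rotation:
    - [0,0,-0.08]
    - [0,0,-0.16]
    - [0,0,-0.24]
    - [0,0,-0.313]
    - [0,0,-0.313]
    - [0,0,-0.313]
    - [0,0,-0.313]

```text
time_s: 12.3
tcp_pos: [0.5463, -0.0609, 0.1874]
ee_rot: [[-0.997, 0.077, -0.001], [0.077, 0.997, -0.001], [0.001, -0.001, -1.0]]
contact_force: [0.4, 0.4, -2.8]
grip_width: 0.0138
gripper_force: 30.0
```

```bash
python3 - <<'E'
from h import *
for f in("wrist","top","side"):
    w=grab(f);np.savez("/tmp/%s2.npz"%f,**w);W=cloud(w);Z=W[:,:,2]
    if f=="wrist":save(w,"w2.png")
    def rc(k,z,name,amin):
        for cn in cv2.findContours(k.astype(np.uint8),0,1)[0]:
            if cv2.contourArea(cn)>amin:
                P=plane(w,cn.reshape(-1,2),z)[:,:2];r=cv2.minAreaRect((P*1000).astype(np.float32));print(f,name,np.round(r[0],1),np.round(r[1],1),round(r[2],1),cn.reshape(-1,2).mean(0).round())
    near=lambda x,y,r:np.hypot(W[:,:,0]-x,W[:,:,1]-y)<r
    foot=((Z>.043)&(Z<.050)&near(.56,.004,.075));rc(foot,.046,"foot",200)
    rc((Z<.035)&near(.548,.006,.03)&(abs(W[:,:,1]-.006)<.018),.046,"slot",20)
    # bolt: cloud pts near tool
    for lo,hi,n in((.150,.158,"washer"),(.125,.139,"head"),(.19,.225,"bar")):
        k=(Z>lo)&(Z<hi)&near(.548,-.06,.05)
        if k.sum()>10: P=W[k]; print(f,n,k.sum(),(P.min(0)*1000).round(),(P.max(0)*1000).round(),np.median(P,0).round(4))
E
```

```text
wrist foot [565.8   6.8] [ 51.2 104.1] 86.2 [387. 194.]
wrist slot [546.2   5.3] [18.6 35.6] 88.6 [386. 178.]
wrist bar 4203 [516. -76. 190.] [569. -42. 225.] [ 0.537  -0.0591  0.2167]
side foot [570.8   3.1] [ 63.2 121.5] 78.4 [301. 211.]
side slot [502.3 -58.4] [42.7 15.9] 56.1 [290. 230.]
side bar 383 [513. -81. 191.] [579. -43. 225.] [ 0.5374 -0.0684  0.209 ]
```

View pics/w2.png

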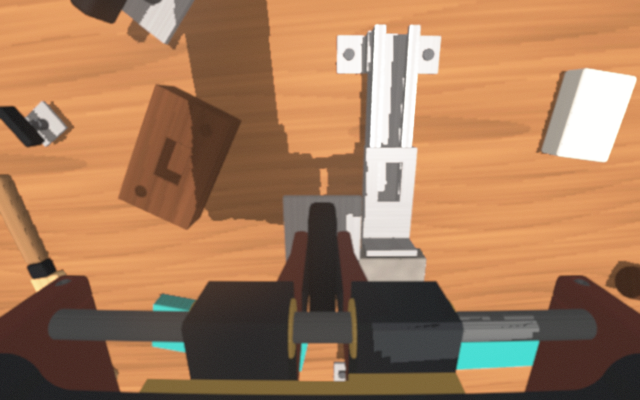

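The wrist view shows the bar centred near (322,210) and the foot's slot at (391,180). I'll take the lateral offset as bar relative to slot so that camera bias cancels.

```bash
python3 - <<'E'
from h import *
w=dict(np.load("/tmp/wrist2.npz"));W=cloud(w);Z=W[:,:,2];c=w["color"].astype(int)
v=np.array([.0752,.9972]);T=np.array([.5463,-.0609])
lat=lambda px,z:((plane(w,px,z)[:,:2]-T)@v*1000).round(1)
k=(Z>.209)&(c.max(2)<60)
for r in range(204,232,4):
    x=np.where(k[r,290:350])[0]+290
    if len(x): print("bar",r,x[0],x[-1],lat([(x[0]-.5,r),(x[-1]+.5,r)],.2175),W[r,x,2].mean().round(4))
g=c.mean(2)
for r in range(152,236,8):
    x=np.where((Z[r,350:430]>.042)&(Z[r,350:430]<.05))[0]+350
    print("foot",r,x[0],x[-1],lat([(x[0]-.5,r),(x[-1]+.5,r)],.046), g[r,378:408:1].astype(int) if r in(176,184) else "")
for r in range(70,140,10):
    x=np.where((Z[r,350:430]>.036))[0]+350
    print("strut",r,x[0],x[-1],lat([(x[0]-.5,r),(x[-1]+.5,r)],.041))
s=np.where(((Z<.036)|(Z==0))[140:235,:][:,386:400].mean(1)>.6)[0]+140;print("slot rows",s[0],s[-1],plane(w,[(391,s[0]-.5),(391,s[-1]+.5)],.046))
E
```

```text
bar 212 313 331 [-3.2  5.4] 0.2103
bar 216 310 334 [-4.6  6.8] 0.2145
bar 220 309 335 [-5.1  7.3] 0.2163
bar 224 309 335 [-5.2  7.3] 0.2171
bar 228 309 335 [-5.2  7.3] 0.217
foot 152 366 416 [43.9 94.7] 
foot 160 365 415 [43.2 94.4] 
foot 168 365 414 [43.6 94.1] 
foot 176 365 413 [43.9 93.8] [244 246 245 243 242 243 237 205 150 123 120 120 124 124 123 123 122 121
 117 110 109 109 122 165 218 234 237 239 239 238]
foot 184 364 413 [43.2 94.5] [244 243 241 241 240 237 223 191 158 131 122 122 123 121 123 120 121 119
 113 113 122 123 152 209 232 236 236 237 236 236]
foot 192 364 412 [43.5 94.2] 
foot 200 364 411 [43.9 93.9] 
foot 208 363 411 [43.1 94.7] 
foot 216 363 410 [43.5 94.4] 
foot 224 363 409 [43.8 94.1] 
foot 232 363 408 [44.2 93.8] 
strut 70 373 417 [48.3 90.6]
strut 80 372 416 [47.7 90.4]
strut 90 372 415 [48.1 90.2]
strut 100 372 414 [48.5 90. ]
strut 110 371 413 [47.9 89.8]
strut 120 371 412 [48.3 89.6]
strut 130 370 411 [47.7 89.4]
slot rows 140 199 [[0.50667062 0.01077451 0.046     ]
 [0.56862997 0.01008991 0.046     ]]
```

play_rows:
  hand: [-1,-1,-1,-1,-1,-1,-1,-1]
  slide:
    - [0.005,0.13,0]
    - [0.0094,0.262,0]
    - [0.0094,0.262,0]
    - [0.0094,0.262,0.15]
    - [0.0094,0.262,0.28]
    - [0.0094,0.262,0.35]
    - [0.0094,0.262,0.35]
    - [0.0094,0.262,0.35]
  rotation:
    - [0,0,0]
    - [0,0,0]
    - [0,0,0]
    - [0,0,0]
    - [0,0,0]
    - [0,0,0]
    - [0,0,0]
    - [0,0,0]

```text
time_s: 13.45
tcp_pos: [0.5503, 0.0057, 0.1012]
ee_rot: [[-0.997, 0.075, 0.002], [0.075, 0.997, 0.0], [-0.002, 0.0, -1.0]]
contact_force: [0.6, -0.3, -2.8]
grip_width: 0.0139
gripper_force: 30.0
```

```bash
python3 - <<'E'
from h import *
im=grab("side");w=grab("wrist");np.savez("/tmp/w3.npz",**w);np.savez("/tmp/s3.npz",**im)
a=cv2.resize(im["color"][150:250,240:370],None,fx=5,fy=5,interpolation=2)[:, :, ::-1]
cv2.imwrite("pics/s3.png",a)
cv2.imwrite("pics/w3.png",w["color"][:,:,::-1])
E
```

```text
(no output)
```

View pics/s3.png

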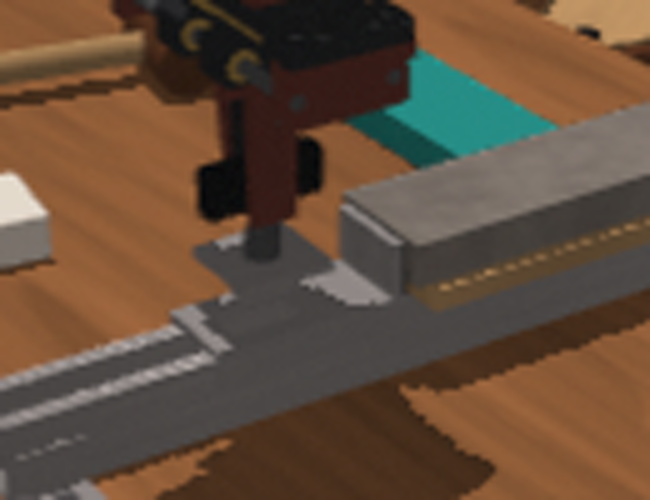

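View pics/w3.png

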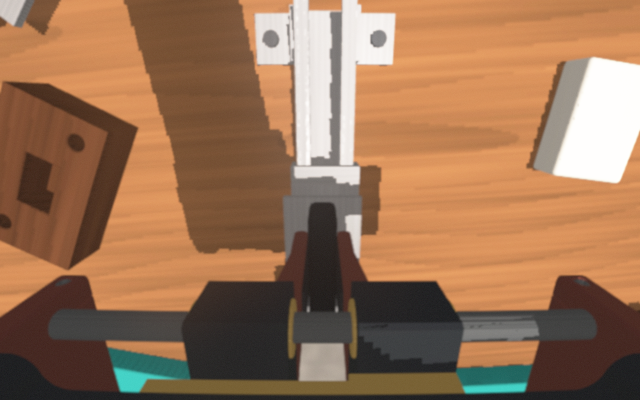

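The stop's plate sits against the stone in the side crop at (345,235). In the wrist view the washer (284–361 px) lies over the foot (291–359 px). I'll compare their lateral centres.

```bash
python3 - <<'E'
from h import *
w=dict(np.load("/tmp/w3.npz"));W=cloud(w);Z=W[:,:,2]
v=np.array([.0752,.9972]);T=np.array([.5503,.0057])
lat=lambda px,z:((plane(w,px,z)[:,:2]-T)@v*1000).round(1)
for r in [170,174,178,182,186,190,193,198,202,206,210,215,220]:
    z=np.nanmedian(Z[r,298:306]); x=np.where(abs(Z[r,260:390]-z)<.008)[0]+260
    e=lat([(x[0]-.5,r),(x[-1]+.5,r)],z);print(r,x[0],x[-1],z.round(4),e,e.mean().round(2))
for r in range(80,160,12):
    x=np.where(Z[r,270:390]>.034)[0]+270; e=lat([(x[0]-.5,r),(x[-1]+.5,r)],.041);print("strut",r,x[0],x[-1],e,e.mean().round(2))
E
```

```text
170 292 358 0.0454 [-21.   27.5] 3.25
174 291 359 0.0453 [-21.8  28.4] 3.3
178 291 359 0.0453 [-21.9  28.5] 3.3
182 292 359 0.0448 [-21.3  28.7] 3.7
186 292 359 0.0455 [-21.3  28.7] 3.7
190 292 358 0.0454 [-21.4  28.1] 3.35
193 292 358 0.0453 [-21.5  28.2] 3.35
198 283 361 0.0783 [-23.9  26.1] 1.1
202 284 361 0.0783 [-23.3  26.2] 1.45
206 284 361 0.078 [-23.5  26.3] 1.4
210 284 361 0.0781 [-23.6  26.4] 1.4
215 284 361 0.0781 [-23.7  26.6] 1.45
220 284 360 0.078 [-23.8  26.1] 1.15
strut 80 296 354 [-17.   23.2] 3.1
strut 92 296 354 [-17.2  23.4] 3.1
strut 104 296 353 [-17.3  22.9] 2.8
strut 116 296 353 [-17.5  23.2] 2.85
strut 128 297 353 [-17.   23.4] 3.2
strut 140 297 352 [-17.2  23. ] 2.9
strut 152 297 352 [-17.4  23.2] 2.9
```

play_rows:
  hand: [-1,-1,-1,-1]
  slide:
    - [0.004,0.003,0.02]
    - [0.004,0.003,0.04]
    - [0.004,0.003,0.052]
    - [0.004,0.003,0.052]
  rotation:
    - [0,0,0]
    - [0,0,0]
    - [0,0,0]
    - [0,0,0]

```text
time_s: 14.05
tcp_pos: [0.5482, 0.0068, 0.0868]
ee_rot: [[-0.997, 0.074, -0.001], [0.074, 0.997, -0.0], [0.001, -0.0, -1.0]]
contact_force: [0.2, -0.6, -2.7]
grip_width: 0.0139
gripper_force: 30.0
```

play_rows:
  hand: [-1,-1,-1]
  slide:
    - [0,0,0.012]
    - [0,0,0.016]
    - [0,0,0.016]
  rotation:
    - [0,0,0]
    - [0,0,0]
    - [0,0,0]

```text
time_s: 14.42
tcp_pos: [0.5484, 0.0068, 0.0831]
ee_rot: [[-0.997, 0.075, -0.0], [0.075, 0.997, 0.0], [0.0, -0.0, -1.0]]
contact_force: [-0.3, -0.3, -4.0]
grip_width: 0.0138
gripper_force: 30.0
```

play_rows:
  hand: [-1,-1,-1]
  slide:
    - [0,0,0.012]
    - [0,0,0.024]
    - [0,0,0.024]
  rotation:
    - [0,0,0]
    - [0,0,0]
    - [0,0,0]

```text
time_s: 14.8
tcp_pos: [0.5482, 0.0068, 0.0768]
ee_rot: [[-0.997, 0.075, -0.001], [0.075, 0.997, -0.0], [0.001, -0.0, -1.0]]
contact_force: [-0.3, -0.8, -2.9]
grip_width: 0.014
gripper_force: 30.0
```

play_rows:
  hand: [-1,-1,-1]
  slide:
    - [0,0,0.012]
    - [0,0,0.024]
    - [0,0,0.024]
  rotation:
    - [0,0,0]
    - [0,0,0]
    - [0,0,0]

```text
time_s: 15.18
tcp_pos: [0.5487, 0.0069, 0.0714]
ee_rot: [[-0.997, 0.075, 0.0], [0.075, 0.997, 0.0], [-0.0, 0.0, -1.0]]
contact_force: [-1.2, 0.8, 4.1]
grip_width: 0.0139
gripper_force: 30.0
```

play_rows:
  hand: [-1,-1,-1]
  slide:
    - [0,0,0.01]
    - [0,0,0.021]
    - [0,0,0.021]
  rotation:
    - [0,0,0]
    - [0,0,0]
    - [0,0,0]

```text
time_s: 15.55
tcp_pos: [0.5487, 0.0068, 0.0666]
ee_rot: [[-0.997, 0.075, 0.0], [0.075, 0.997, 0.0], [-0.0, 0.0, -1.0]]
contact_force: [-3.6, 0.2, 10.7]
grip_width: 0.014
gripper_force: 30.0
```

The spring is pressed about 7–8 mm. Now the quarter turn.

play_rows:
  hand: [-1,-1,-1,-1,-1,-1,-1,-1,-1,-1,-1,-1]
  slide:
    - [0.001,-0.001,0]
    - [0.001,-0.001,0]
    - [0.002,-0.002,0]
    - [0.003,-0.003,0]
    - [0.003,-0.004,0]
    - [0.004,-0.005,0]
    - [0.005,-0.006,0]
    - [0.006,-0.006,0]
    - [0.007,-0.007,0]
    - [0.007,-0.007,0]
    - [0.007,-0.007,0]
    - [0.007,-0.007,0]
  rotation:
    - [0,0,0.1]
    - [0,0,0.2]
    - [0,0,0.3]
    - [0,0,0.4]
    - [0,0,0.5]
    - [0,0,0.6]
    - [0,0,0.7]
    - [0,0,0.8]
    - [0,0,0.9]
    - [0,0,1]
    - [0,0,1]
    - [0,0,1]

```text
time_s: 17.05
tcp_pos: [0.55, 0.0066, 0.0675]
ee_rot: [[0.073, 0.997, 0.006], [0.997, -0.073, 0.002], [0.002, 0.006, -1.0]]
contact_force: [3.1, 3.8, 9.2]
grip_width: 0.0136
gripper_force: 30.0
```

play_rows:
  hand: [-1,-1,-0.1,-0.1,-0.1,-0.1,-0.1]
  slide:
    - [0,0,-0.006]
    - [0,0,-0.01]
    - [0,0,-0.01]
    - [0,0,-0.01]
    - [0,0,-0.01]
    - [0,0,-0.01]
    - [0,0,-0.01]
  rotation:
    - [0,0,0]
    - [0,0,0]
    - [0,0,0]
    - [0,0,0]
    - [0,0,0]
    - [0,0,0]
    - [0,0,0]

```text
time_s: 17.92
tcp_pos: [0.5464, 0.0051, 0.0683]
ee_rot: [[0.075, 0.997, -0.0], [0.997, -0.075, -0.0], [-0.0, -0.0, -1.0]]
contact_force: [-0.0, 0.3, -0.4]
grip_width: 0.0394
gripper_force: 0.0
```

play_rows:
  hand: [-0.1,-0.1,-0.1,-0.1,-0.1,-0.1]
  slide:
    - [0,0,-0.05]
    - [0,0,-0.15]
    - [0,0,-0.35]
    - [0,0,-0.55]
    - [0,0,-0.7]
    - [0,0,-0.7]
  rotation:
    - [0,0,0]
    - [0,0,0]
    - [0,0,0]
    - [0,0,0]
    - [0,0,0]
    - [0,0,0]

```text
time_s: 18.68
tcp_pos: [0.5483, 0.0049, 0.2467]
ee_rot: [[0.075, 0.997, 0.006], [0.997, -0.075, 0.002], [0.002, 0.006, -1.0]]
contact_force: [0.1, 0.3, 0.4]
grip_width: 0.0395
gripper_force: 0.0
```

play_rows:
  hand: [-0.1,-0.1,-0.1,-0.1,-0.1,-0.1]
  slide:
    - [0.2,0,0]
    - [0.4,0,0]
    - [0.6,0,0]
    - [0.8,0,0]
    - [0.95,0,0]
    - [0.95,0,0]
  rotation:
    - [0,0,0]
    - [0,0,0]
    - [0,0,0]
    - [0,0,0]
    - [0,0,0]
    - [0,0,0]

```text
time_s: 19.42
tcp_pos: [0.5631, 0.2458, 0.2418]
ee_rot: [[0.069, 0.998, -0.002], [0.998, -0.069, -0.001], [-0.001, -0.002, -1.0]]
contact_force: [0.3, -0.1, 0.5]
grip_width: 0.0394
gripper_force: 0.0
```

```bash
python3 - <<'E'
from h import *
for f in("top","side"):
    w=grab(f);W=cloud(w);Z=W[:,:,2]
    if f=="side": cv2.imwrite("pics/s4.png",cv2.resize(w["color"][150:250,240:370],None,fx=5,fy=5,interpolation=2)[:,:,::-1])
    k=(Z>.081)&(Z<.115)&(w["color"].max(2)<75)&(np.hypot(W[:,:,0]-.548,W[:,:,1]-.006)<.045)
    print(f,k.sum(),np.nanpercentile(Z[k],[5,50,95]).round(4))
    cn=max(cv2.findContours(k.astype(np.uint8),0,1)[0],key=cv2.contourArea)
    print(cv2.minAreaRect((plane(w,cn.reshape(-1,2),.100)[:,:2]*1000).astype(np.float32)))
    if f=="top":
        u=np.array([.9972,-.0752]);D=W[:,:,:2]-np.array([.479,.009]);s=D@u*1000;l=D@np.array([.0752,.9972])*1000
        for lo in range(120,150,2):
            q=(abs(l)<20)&(s>=lo)&(s<lo+2);print(lo,np.nanmedian(Z[q]).round(3),end=' | ')
E
```

```text
top 99 [0.096  0.0999 0.1025]
((545.84521484375, 1.8125724792480469), (61.22783279418945, 13.784130096435547), 86.49185180664062)
120 0.047 | 122 0.046 | 124 0.046 | 126 0.046 | 128 0.06 | 130 0.075 | 132 0.076 | 134 0.076 | 136 0.075 | 138 0.078 | 140 0.078 | 142 0.078 | 144 0.078 | 146 0.079 | 148 0.078 | side 180 [0.0822 0.0955 0.1016]
((539.7769165039062, -9.289630889892578), (90.79658508300781, 28.493179321289062), 84.04840850830078)
```

View pics/s4.png

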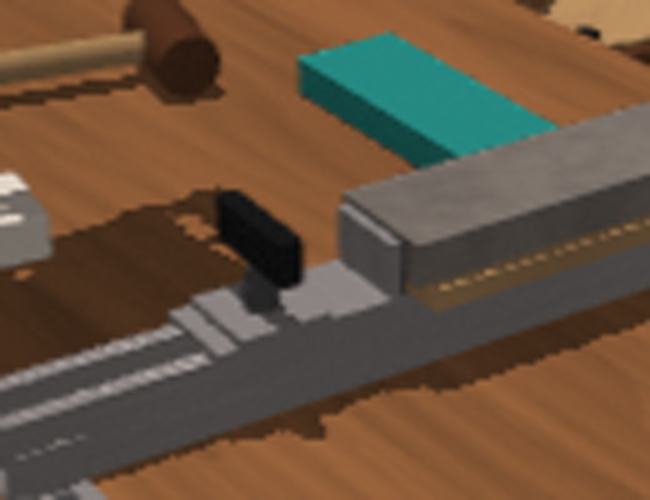

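The side crop shows the bolt upright at (260,245) with its bar across the strut. The bar's top is at 100 mm, so the head's top is at 34 mm, under the lips. The stop is flush with the stone, so I'll hand in.

```bash
python3 -c "
from bench import robot
print(robot.sign_off())"
```

```text
the job is handed in; nothing more can be done
None
```

I handed the job in, with no verdict returned: by the last images the stop is against the stone, and the bolt is upright, caught under the strut's lips (head top about 34 mm above the bench), with its bar square across the strut.

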